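# Dose one pump stroke into the mixing cup

### The arm

A 6-joint arm with a two-finger parallel gripper is mounted at the origin on the work surface. World frame = base frame: x ahead of the robot, y to its left, z up, the work surface at z = 0. Lengths are in m, angles in rad, forces in N, time in s.
With the tool pointing down it reaches from about 0.35 to 0.975 m from the base axis. Payload 4.9 kg.
Tool frame: the origin (TCP) lies on the centre line of the jaws, within the pads' length; the fingertips stand 25 mm ahead of it and the grasp point (between the pads) lies 6 mm ahead of it; z points along the fingers, y is the line along which they close (so a half turn about z gives the same grasp; the last joint's range is limited). The gripper opens to 85 mm and grips with 20 to 120 N. Pads are 22 mm wide; open, the fingers measure 114 mm over their backs; the gripper's body (76 mm by 85 mm) begins 54 mm behind the grasp point. The pads swing forward as they close: fully open they stand 13 mm farther back than shut.
Start: joints at [1.108, 0.053, 1.613, -0, 1.476, -0.119], TCP at [0.211, 0.588, 0.256] pointing down, gripper open.
Joint ranges: [-3.01, 3.01], [-1.01, 2.22], [0.06, 2.58], [-1.02, 4.17], [0.09, 2.62], [-3.14, 3.14]. Speed limits (rad/s): [2.57, 2.57, 3.14, 3.14, 3.14, 3.14].

### API

Orientations are given as a unit quaternion [w, x, y, z].
In Python, from plant import state, grab_frame, get_calibration, job gives the robot as it stands. The module is installed in compiled form; this text tells all that it offers.
- The arm moves only by the tool move_arm, never from a script. Its argument "targets" is a list that holds one entry, the list of rows, each a list of 5 numbers: the opening in per cent of the stroke, from 0 (shut) to 100 (fully open), then the shift along the tool's x, y, z as a fraction of full scale, then the turn about the tool's z as a fraction of full scale. A call has 1 to 5 rows; each row shifts and turns the commanded pose from where the row before left it, along the tool's axes as they then stand; what a row does not reach is not made up. Full scale, the value 1, is 0.6 m for a shift and 6 degrees for a turn. A row lasts 1/12 s, in which the tool goes at most 41.7 mm and 7.16 degrees, less where a joint would pass 70% of its speed; a pose out of reach is approached as far as the arm can. A call with a number of a shift or a turn outside -1 to 1 is refused whole. A call with a gripper value outside its range is refused whole. The fingers move at their own pace and stop on an object; the grip force is fixed at half the most. Time passes only in rows, so rows that do not move let the fingers close. It gives the time, the measured TCP pose, the force, the opening and the grip force at its end, in the units of the state.
- state(): the state, without advancing time (a new reading comes with each control period).
- grab_frame(name): name is "side" or "top"; returns the picture (420x560x3 uint8, red, green, blue); there is no depth.
- get_calibration(name): a dict with "vertical_fov" (degrees; the focal length in pixels is half the picture's height over the tangent of half this angle, whatever the lens; pixels are square), "cx", "cy" (the principal point, pixels), "R" (3x3) and "t" (3): a world point X has camera coordinates R X + t. Camera axes: x right, y down, z forward; pixel columns grow to the right and rows downward; lengths in m; the calibration is good to about 2 mm. A picture is of the moment at which its call begins. get_calibration takes no time and is no camera call.
- job.job_done(): hands the job in; it is judged then, once.
The state is a dict: "time": time; "joint_pos": joint angles; "joint_vel": joint speeds; "joint_efforts": joint torques, N m; "tool_pos": TCP position; "tool_rot": TCP orientation; "contact_force": force on the tool from outside, world axes, zero at the start; "ft_torque": the same for the moment, N m; "gripper_width": opening from 0.0 (shut) to 1.0 (fully open); "grasp_force": force on a finger pad.
Only numpy, scipy, OpenCV 4.12 (cv2) and the standard library are available. Lean on these libraries where they do the work, as an engineer would, in place of code of your own. Each camera call takes 0.05 s, during which the arm holds its last target. There are 200 camera calls.

### The job

Take the yellow cup off the scale, stand it in the orange ring of the dispenser's pulled-out carriage, and then push the carriage fully home so that the cup is under the spout. Then press the blue pump head slowly all the way down until it bottoms on its internal stop, firmly but without forcing it (the stop must not take more than about 20 N), hold it there a moment and ease it slowly back up with your hand on it. Keep the cup upright and leave everything else where it is.

Things in the scene. Friction and masses are not known exactly. Their poses are not given: they have to be found in the camera images.
- cup: Yellow open plastic cup, round, 65 mm tall, outer diameter 52 mm at the base and 62 mm at the rim, wall 3 mm, about 60 g. Starts upright on the scale's pan. Origin: centre of its underside, z up.
- scale: White bench scale with a square steel pan, 180 x 160 mm; pan top 60 mm above the table; fixed. Origin: centre of its underside on the table.
- dispenser: Dosing dispenser fixed to the table: steel base 275 x 120 mm, 8 mm thick (225 mm in front of the origin to 50 mm behind it), white canister 75 x 110 mm up to 148 mm, blue neck 58 mm across up to 192 mm. Origin: on the table under the plunger's axis. Its -x side carries spout and carriage, +x points away from them; z up.
- plunger: Blue round pump head, 48 mm across, 18 mm thick, on a steel rod above the dispenser's neck. Origin: centre of its flat top, 245 mm above the table when up. Goes straight down against a spring: 3 N to start plus 0.12 N per mm, until the stop (see neck) is met. Left to itself it springs back up fast; keep it under 0.15 m/s both ways.
- neck (a point): Centre of the neck's top, 192 mm above the table. Hidden inside is the rubber-faced stop that ends the plunger's stroke; it is set anew each time, 16 to 28 mm below the rest position, and cannot be seen. There the force climbs steeply, by about 7 N per mm, over the spring's. More than 3 N on the stop counts as reached; over 20 N on it does damage.
- carriage (a joint): Travel of the grey cup carriage along the dispenser's +x axis (away from the push tab, towards the canister), in m: 0 = fully pulled out, 0.070 = fully home against its end stop, recess right under the spout. Sliding friction about 2.5 N; it stays where it is left.
- recess (a point): Centre of the carriage's recess floor (14 mm above the table), on which the cup stands; the orange ring around it is 60 mm inside and 72 mm outside diameter and 12 mm high above the recess floor. Moves with the carriage. Axes as the dispenser's.
- push_tab (a point): Centre of the front face (looking to the dispenser's -x) of the carriage's orange upright push tab, 50 mm wide, 8 mm thick, from 14 to 69 mm above the table; this point is 49 mm above the table, 68 mm in front of the recess centre. Moves with the carriage.
- spout (a point): Mouth of the dispenser's fixed steel spout (12 mm thick, reaching forward at 162 mm height, then bent down), 112 mm above the table, 75 mm in front of the plunger's axis, straight above the recess centre when the carriage is home.
- weight: Brass weight with a knob, 26 mm across, 46 mm tall, at the back of the scale's pan. To be left alone. Origin: centre of its underside.
- white_cup: White cup of the same shape as the yellow one, on the table. To be left alone. Origin: centre of its underside.
- amber_bottle: Amber bottle, 48 mm across, 110 mm tall. To be left alone. Origin: centre of its underside.
- sample_tin: Bare metal tin, 76 mm across, 90 mm tall. To be left alone. Origin: centre of its underside.
- jar: White jar with a blue cap, 68 mm across, 75 mm tall. To be left alone. Origin: centre of its underside.
- spatula: Spatula 200 mm long lying on the table. To be left alone.
Things that resemble listed ones, but are neither listed nor needed, are in the scene too. There is more than one size of the cup; the job needs the smallest.

How it is judged:
By the outcome, as a careful person would: the job done as asked, in the order asked, and still so for the second after the job is handed in, with the robot touching nothing.
It also fails if it takes over 67 s, if anything falls off the work surface, if the arm or the gripper's body presses on something with over 40 N, if the wrist force passes 120 N, or if a joint passes its speed limit or range.

## Working session

There is one attempt and no reset: what is moved stays moved. The work goes in short steps, Python scripts to look and compute and a tool call to move; the robot and the scene stay as the last step left them, time stands still between calls to the robot, and variables do not carry over. Pictures are saved under pics/ and viewed, at most 10 in all, crops included, and the job is handed in when it is done.

Besides the shell and the picture viewer there is one more tool, called after "Request:" as name([rows], argument=value, ...), one row to a line, values as JSON. move_arm: Moves the arm, as the interface text tells. Shift numbers are shares of 0.6 m and turn numbers shares of 6 degrees, none past 1 either way. Its arguments: {"type":"object","properties":{"targets":{"type":"array"}},"required":["targets"]}

```bash
mkdir -p pics; python3 - <<'E'
from plant import *
import cv2
for n in("side","top"):
    cv2.imwrite(f"pics/{n}0.png",cv2.cvtColor(grab_frame(n),cv2.COLOR_RGB2BGR)); print(get_calibration(n))
print(state())
E
```

```text
{'vertical_fov': 54.88917072656889, 'cx': 282.63747592617403, 'cy': 215.62537523654152, 'R': array([[ 0.6996013 , -0.71422884,  0.02086092],
       [-0.37794615, -0.39466691, -0.83749313],
       [ 0.60639486,  0.57802698, -0.54604952]]), 't': array([-0.44418813,  0.35908123,  0.70635733])}
{'vertical_fov': 51.72169759132731, 'cx': 286.1744236375398, 'cy': 208.592029796237, 'R': array([[-2.09270884e-03, -9.99997154e-01, -1.14581297e-03],
       [-9.85021205e-01,  2.25892831e-03, -1.72418454e-01],
       [ 1.72420551e-01,  7.67828446e-04, -9.85023129e-01]]), 't': array([0.00655882, 0.61076295, 1.04556998])}
{'time': 0.1, 'joint_pos': array([ 1.10798063e+00,  5.33215948e-02,  1.61416765e+00,  1.73164327e-05,
        1.47599198e+00, -1.19003167e-01]), 'joint_vel': array([ 0.00270014, -0.00128921, -0.00418855,  0.00090465, -0.00276652,
       -0.00114635]), 'joint_efforts': array([ 6.40346516e-04, -3.94900131e+01, -3.71364999e+01, -1.16037136e-04,
        3.85233885e-03, -3.80538609e-05]), 'tool_pos': array([0.2104384 , 0.58795623, 0.2551603 ]), 'tool_rot': array([-2.79098542e-04,  1.71061564e-01,  9.85259889e-01, -9.02133760e-04]), 'contact_force': array([0.69757842, 0.09125474, 0.21712841]), 'ft_torque': array([-0.02097879,  0.04450384, -0.03553206]), 'grasp_force': 0.0, 'gripper_width': 0.9986755891090936}
```

View pics/side0.png

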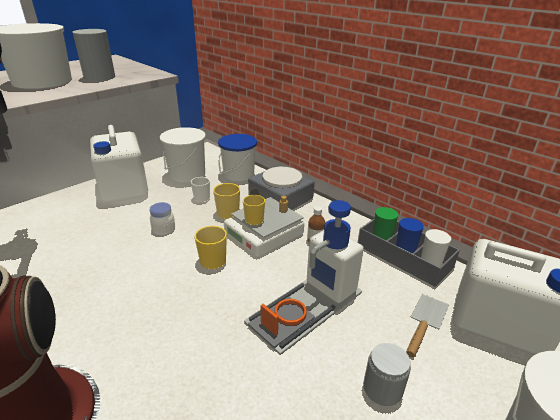

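View pics/top0.png

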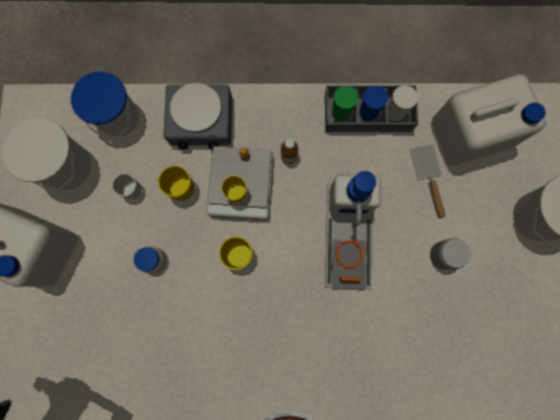

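```bash
cat > h.py <<'E'
import numpy as np, cv2
from plant import *
from scipy.optimize import least_squares
C={n:get_calibration(n) for n in("side","top")}
for c in C.values(): c["f"]=210/np.tan(np.radians(c["vertical_fov"]/2))
def proj(n,X):
    c=C[n]; p=np.atleast_2d(X)@c["R"].T+c["t"]; return p[:,:2]/p[:,2:]*c["f"]+[c["cx"],c["cy"]]
def ray(n,uv,z):
    c=C[n]; d=c["R"].T@np.array([(uv[0]-c["cx"])/c["f"],(uv[1]-c["cy"])/c["f"],1]); o=-c["R"].T@c["t"]
    return o+d*(z-o[2])/d[2]
a=np.linspace(0,2*np.pi,40)
def circ(x,y,z,r): return np.c_[x+r*np.cos(a),y+r*np.sin(a),0*a+z]
def hullc(p):
    h=cv2.convexHull(np.float32(p)); m=cv2.moments(h); return np.array([m["m10"]/m["m00"],m["m01"]/m["m00"],m["m00"]])
def blobs(im,hue,near,rad=40,smin=110,vmin=60):
    hsv=cv2.cvtColor(im,cv2.COLOR_RGB2HSV); m=cv2.inRange(hsv,(hue[0],smin,vmin),(hue[1],255,255))
    n,l,s,c=cv2.connectedComponentsWithStats(m)
    out=[]
    for i in range(1,n):
        if s[i,4]>15 and np.hypot(*(c[i]-near))<rad:
            pts=np.argwhere(l==i)[:,::-1]; out.append((s[i].tolist(),hullc(pts).round(1)))
    return out
def fit(circs,obs):
    # circs: [(z,r)], obs {cam:(u,v)} -> x,y
    f=lambda q:np.concatenate([hullc(proj(n,np.vstack([circ(q[0],q[1],z,r) for z,r in circs])))[:2]-o[:2] for n,o in obs.items()])
    n0=list(obs)[0]; r=least_squares(f,ray(n0,obs[n0],circs[0][0])[:2],diff_step=1e-3)
    return r.x.round(4),r.fun.round(1)
E
python3 - <<'E'
from h import *
I={n:cv2.cvtColor(cv2.imread(f"pics/{n}0.png"),cv2.COLOR_BGR2RGB) for n in C}
for n,k in(("top",dict(cup=(234,189),ring=(349,254),tab=(351,280),pl=(363,185))),("side",dict(cup=(254,210),ring=(291,312),tab=(269,319),pl=(339,208)))):
    for o,p in k.items():
        hue={"cup":(18,35),"ring":(2,16),"tab":(2,16),"pl":(105,130)}[o]
        print(n,o,blobs(I[n],hue,p,22))
v=np.hstack([cv2.resize(I["top"][150:300,310:400],None,fx=4,fy=4),cv2.resize(I["side"][190:340,240:340],None,fx=4,fy=4)])
cv2.imwrite("pics/crop0.png",v[:,:,::-1])
E
```

```text
top cup [([221, 175, 26, 28, 502], array([233.9, 188.2, 533. ]))]
top ring [([335, 240, 29, 29, 255], array([349.2, 253.7, 622.5]))]
top tab [([340, 277, 22, 5, 93], array([350.9, 278.9,  75. ]))]
top pl [([348, 172, 27, 25, 426], array([361.3, 183.7, 456. ]))]
side cup [([243, 195, 22, 30, 560], array([253.8, 208.9, 536.5]))]
side ring [([261, 298, 46, 37, 729], array([ 282.4,  314.5, 1193.5]))]
side tab [([261, 298, 46, 37, 729], array([ 282.4,  314.5, 1193.5]))]
side pl [([329, 200, 22, 18, 309], array([339.4, 208.3, 292.5]))]
```

View pics/crop0.png

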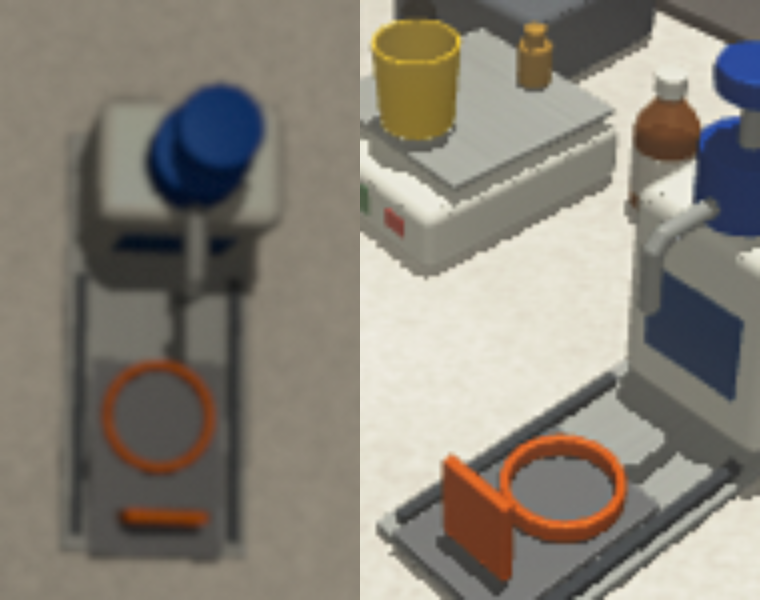

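```bash
python3 - <<'E'
from h import *
A=np.array
cup=[(.060,.026),(.125,.031)]
print("cup",fit(cup,{"top":A([233.9,188.2]),"side":A([253.8,208.9])}),fit(cup,{"top":A([233.9,188.2])}),fit(cup,{"side":A([253.8,208.9])}))
ring=[(.014,.036),(.026,.036)]
print("ring",fit(ring,{"top":A([349.2,253.7])}),fit(ring,{"side":A([290.8,312.])}))
print("tab", ray("top",(350.9,278.9),.06), "side lowL/topL", ray("side",((443-360)/4+240,458/4+190),.069),ray("side",((512-360)/4+240,510/4+190),.069))
pl=[(.227,.024),(.245,.024)]
print("pl",fit(pl,{"top":A([365.2,182])}),fit(pl,{"side":A([339.4,208.3])}))
# base edges
for z,p in((.008,(62,549)),(.008,(245,556)),(.148,(105,100))): print(ray("top",(p[0]/4+310,p[1]/4+150),z))
print("scale pan corners",[ray("top",p,.06).round(3) for p in((212,148),(272,150),(269,207),(208,204))])
print("bottle",ray("top",(289,145),.11),"white?",ray("top",(127,186),.065), "weight",ray("top",(244,153),.106))
for n,hull in(("cup",np.vstack([circ(0.6,0.1,z,r) for z,r in cup])),): pass
E
```

```text
cup (array([0.6513, 0.1314]), array([ 0.1, -0. , -0.1, -0.1])) (array([0.6513, 0.1316]), array([-0., -0.])) (array([0.6511, 0.1309]), array([ 0., -0.]))
ring (array([ 0.4988, -0.156 ]), array([ 0., -0.])) (array([ 0.4999, -0.1573]), array([0., 0.]))
tab [ 0.43435204 -0.15297103  0.06      ] side lowL/topL [ 0.43418521 -0.12965406  0.069     ] [ 0.43452468 -0.18098357  0.069     ]
pl (array([ 0.6357, -0.1631]), array([ 0., -0.])) (array([ 0.638 , -0.1612]), array([-0.,  0.]))
[ 0.41401873 -0.09498421  0.008     ]
[ 0.40937066 -0.21191248  0.008     ]
[ 0.67385473 -0.11244383  0.148     ]
scale pan corners [array([0.769, 0.197, 0.06 ]), array([0.763, 0.041, 0.06 ]), array([0.614, 0.049, 0.06 ]), array([0.622, 0.203, 0.06 ])]
bottle [ 0.75997956 -0.00212488  0.11      ] white? [0.6676838 0.4081319 0.065    ] weight [0.74100648 0.10895316 0.106     ]
```

Request:
move_arm([
  [[100, 0, 0, 0, -0.972], [100, 0, 0, 0, -0.972], [100, 0, 0, 0, -0.972], [100, 0, 0, 0, 0], [100, 0, 0, 0, 0]],
])

```text
time: 0.52
tool_pos: [0.2105, 0.5882, 0.2558]
tool_rot: [-0.0, 0.02, 1.0, -0.0]
contact_force: [0.3, -0.0, -0.3]
gripper_width: 1.0
grasp_force: 0.0
```

Request:
move_arm([
  [[100, -0.0477, -0.0458, 0, 0], [100, -0.0477, -0.0458, 0, 0], [100, -0.0477, -0.0458, 0, 0], [100, -0.0477, -0.0458, 0, 0], [100, -0.0477, -0.0458, 0, 0]],
])

```text
time: 0.93
tool_pos: [0.3492, 0.4442, 0.2562]
tool_rot: [0.0, 0.02, 1.0, 0.0]
contact_force: [0.8, 0.2, 0.1]
gripper_width: 0.998
grasp_force: 0.0
```

Request:
move_arm([
  [[100, -0.0477, -0.0458, 0, 0], [100, -0.0477, -0.0458, 0, 0], [100, -0.0477, -0.0458, 0, 0], [100, -0.0477, -0.0458, 0, 0], [100, -0.0477, -0.0458, 0, 0]],
])

```text
time: 1.35
tool_pos: [0.487, 0.3011, 0.2563]
tool_rot: [0.0, 0.021, 1.0, 0.0]
contact_force: [0.9, 0.2, 0.0]
gripper_width: 1.002
grasp_force: 0.0
```

Request:
move_arm([
  [[100, -0.0477, -0.0458, 0, 0], [100, -0.0477, -0.0458, 0, 0], [100, -0.0477, -0.0458, 0, 0], [100, 0, 0, 0, 0], [100, 0, 0, 0, 0]],
])

```text
time: 1.77
tool_pos: [0.5696, 0.2155, 0.2559]
tool_rot: [-0.0, 0.022, 1.0, -0.0]
contact_force: [-0.0, 0.2, -0.4]
gripper_width: 1.0
grasp_force: 0.0
```

Request:
move_arm([
  [[100, -0.0472, -0.0449, 0, 0], [100, -0.0472, -0.0449, 0, 0], [100, -0.0472, -0.0449, 0, 0], [100, 0, 0, 0, 0], [100, 0, 0, 0, 0]],
])

```text
time: 2.18
tool_pos: [0.6506, 0.133, 0.2558]
tool_rot: [-0.001, 0.02, 1.0, 0.0]
contact_force: [-0.5, 0.2, -0.3]
gripper_width: 0.999
grasp_force: 0.0
```

Request:
move_arm([
  [[100, 0, 0, 0.06, 0], [100, 0, 0, 0.06, 0], [100, 0, 0, 0.04, 0], [100, 0, 0, 0, 0], [100, 0, 0, 0, 0]],
])

```text
time: 2.6
tool_pos: [0.6484, 0.1348, 0.1587]
tool_rot: [-0.002, 0.018, 1.0, -0.0]
contact_force: [0.7, -0.3, 1.1]
gripper_width: 0.997
grasp_force: 0.0
```

```bash
python3 - <<'E'
from h import *
v=np.hstack([cv2.resize(grab_frame("top")[130:250,180:290],None,fx=3.5,fy=3.5),cv2.resize(grab_frame("side")[150:270,200:310],None,fx=3.5,fy=3.5)])
cv2.imwrite("pics/g1.png",v[:,:,::-1]); print(state()["tool_pos"])
E
```

```text
[0.65121052 0.13439429 0.16296964]
```

View pics/g1.png

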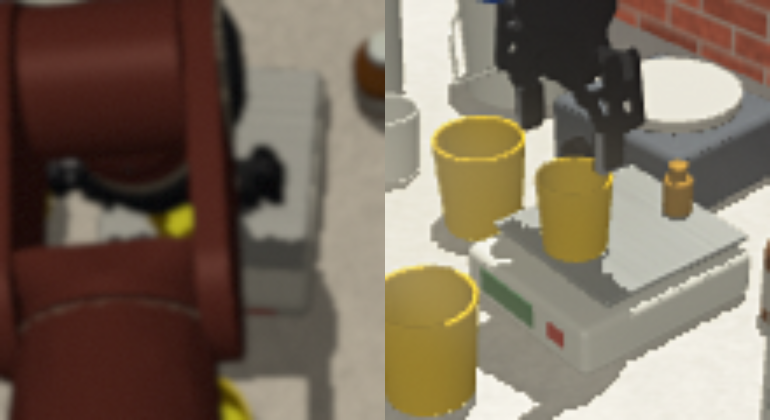

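Request:
move_arm([
  [[100, 0, 0, 0, 0], [100, 0, 0, 0, 0], [100, 0, 0, 0, 0]],
])

```text
time: 2.95
tool_pos: [0.6514, 0.1333, 0.1625]
tool_rot: [0.002, 0.019, 1.0, 0.0]
contact_force: [-0.3, 0.7, -0.4]
gripper_width: 0.999
grasp_force: 0.0
```

Request:
move_arm([
  [[100, 0, -0.0033, 0.03, 0], [100, 0, 0, 0.03, 0], [100, 0, 0, 0.025, 0], [100, 0, 0, 0.009, 0], [100, 0, 0, 0, 0]],
])

```text
time: 3.37
tool_pos: [0.6491, 0.131, 0.1017]
tool_rot: [-0.002, 0.019, 1.0, -0.0]
contact_force: [0.0, -0.3, 0.4]
gripper_width: 1.001
grasp_force: 0.0
```

Request:
move_arm([
  [[100, 0, 0, 0, 0], [100, 0, 0, 0, 0]],
])

```text
time: 3.53
tool_pos: [0.6512, 0.1312, 0.1052]
tool_rot: [0.001, 0.019, 1.0, 0.0]
contact_force: [-0.5, 0.1, 0.1]
gripper_width: 0.999
grasp_force: 0.0
```

Request:
move_arm([
  [[70, 0, 0, 0, 0], [60, 0, 0, 0, 0], [50, 0, 0, 0, 0], [30, 0, 0, 0, 0], [30, 0, 0, 0, 0]],
])

```text
time: 3.95
tool_pos: [0.6516, 0.1313, 0.1059]
tool_rot: [0.002, 0.019, 1.0, 0.0]
contact_force: [0.1, -0.1, 6.5]
gripper_width: 0.7
grasp_force: 63.9
```

Request:
move_arm([
  [[30, 0, 0, 0, 0], [30, 0, 0, 0, 0], [30, 0, 0, 0, 0], [30, 0, 0, 0, 0]],
])

```text
time: 4.28
tool_pos: [0.6516, 0.1313, 0.1059]
tool_rot: [0.002, 0.019, 1.0, 0.0]
contact_force: [0.3, 0.7, 6.2]
gripper_width: 0.702
grasp_force: 63.9
```

Request:
move_arm([
  [[30, 0, 0, -0.01, 0], [30, 0, 0, -0.03, 0], [30, 0, 0, -0.03, 0], [30, 0, 0, -0.025, 0], [30, 0, 0, -0.01, 0]],
])

```text
time: 4.7
tool_pos: [0.6515, 0.1312, 0.1698]
tool_rot: [0.002, 0.019, 1.0, 0.0]
contact_force: [0.4, 0.3, 0.2]
gripper_width: 0.705
grasp_force: 64.6
```

Request:
move_arm([
  [[30, 0.02, -0.02, 0, 0], [30, 0.04, -0.038, 0, 0], [30, 0.05, -0.046, 0, 0], [30, 0.05, -0.046, 0, 0], [30, 0.04, -0.038, 0, 0]],
])

```text
time: 5.12
tool_pos: [0.5238, 0.022, 0.1659]
tool_rot: [-0.001, 0.019, 1.0, -0.0]
contact_force: [0.1, -0.9, -0.1]
gripper_width: 0.706
grasp_force: 64.7
```

Request:
move_arm([
  [[30, 0.03, -0.028, 0, 0], [30, 0.015, -0.012, 0, 0], [30, 0, 0, 0, 0], [30, 0, 0, 0, 0]],
])

```text
time: 5.45
tool_pos: [0.4985, 0.0002, 0.167]
tool_rot: [0.0, 0.02, 1.0, 0.0]
contact_force: [-0.1, -0.4, -1.3]
gripper_width: 0.704
grasp_force: 64.7
```

Request:
move_arm([
  [[30, -0.001, -0.025, 0, 0], [30, -0.002, -0.05, 0, 0], [30, -0.0025, -0.055, 0, 0], [30, -0.0025, -0.055, 0, 0], [30, -0.002, -0.04, 0, 0]],
])

```text
time: 5.87
tool_pos: [0.5005, -0.1366, 0.1672]
tool_rot: [0.0, 0.019, 1.0, -0.0]
contact_force: [-0.2, 0.6, -0.7]
gripper_width: 0.705
grasp_force: 64.8
```

Request:
move_arm([
  [[30, -0.001, -0.025, 0, 0], [30, -0.0005, -0.011, 0, 0], [30, 0, 0, 0, 0], [30, 0, 0, 0, 0], [30, 0, 0, 0, 0]],
])

```text
time: 6.28
tool_pos: [0.4995, -0.1555, 0.1667]
tool_rot: [-0.0, 0.018, 1.0, 0.0]
contact_force: [1.1, 0.4, -0.9]
gripper_width: 0.703
grasp_force: 64.8
```

```bash
python3 - <<'E'
from h import *
t=grab_frame("top");s=grab_frame("side")
v=np.hstack([cv2.resize(t[140:290,300:400],None,fx=3.5,fy=3.5),cv2.resize(s[190:340,220:340],None,fx=3.5,fy=3.5)])
cv2.imwrite("pics/g2.png",v[:,:,::-1]); print(state()["tool_pos"])
print(blobs(s,(18,35),(290,280),40))
p=state()["tool_pos"]; zb=p[2]-.0459
for q in (p[:2],(.4993,-.1567)): print(hullc(proj("side",np.vstack([circ(*q,zb,.026),circ(*q,zb+.065,.031)]))))
E
```

```text
[ 0.49936666 -0.15552875  0.16680904]
[([278, 244, 26, 42, 751], array([289.5, 265.8, 775. ]))]
[ 292.13018337  264.18654503 1060.42594928]
[ 292.52277379  264.46382175 1062.30871403]
```

View pics/g2.png

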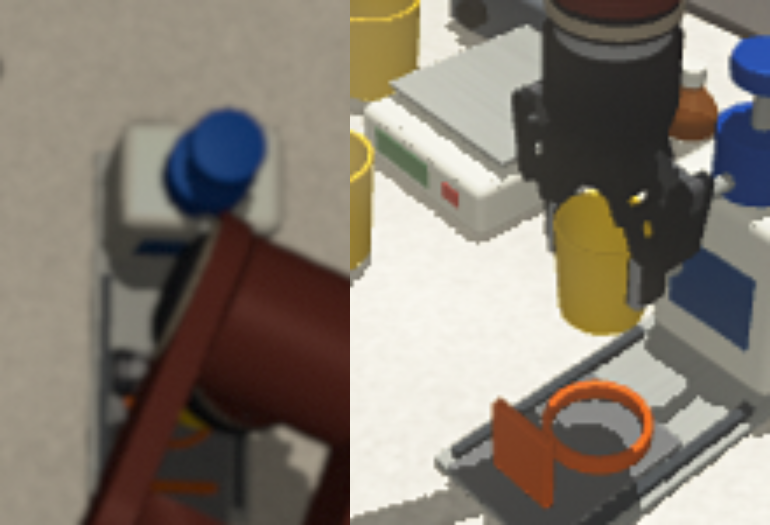

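```bash
python3 - <<'E'
from h import *
p=state()["tool_pos"]; zb=p[2]-.0459
m=proj("side",np.vstack([circ(*p[:2],zb,.026),circ(*p[:2],zb+.065,.031)])); print(m.min(0),m.max(0),"obs L278 B286")
m=proj("side",np.vstack([circ(.4993,-.1567,.014,.036),circ(.4993,-.1567,.026,.036)])); print(m.min(0),m.max(0))
s=grab_frame("side"); print("ring+tab",blobs(s,(2,16),(285,314),25))
E
```

```text
[277.29028721 243.94650419] [307.91331008 285.96037147] obs L278 B286
[274.37210055 298.17334343] [306.58930548 325.85418843]
ring+tab [([261, 298, 46, 37, 726], array([ 282.4,  314.5, 1193.5]))]
```

Request:
move_arm([
  [[30, 0, -0.002, 0.025, 0], [30, 0, 0, 0.035, 0], [30, 0, 0, 0.035, 0], [30, 0, 0, 0.025, 0], [30, 0, 0, 0.015, 0]],
])

```text
time: 6.85
tool_pos: [0.498, -0.1567, 0.0837]
tool_rot: [-0.001, 0.019, 1.0, 0.001]
contact_force: [-0.7, 0.4, -1.2]
gripper_width: 0.704
grasp_force: 64.7
```

Request:
move_arm([
  [[30, 0, 0, 0.01, 0], [30, 0, 0, 0, 0], [30, 0, 0, 0, 0], [30, 0, 0, 0, 0]],
])

```text
time: 7.18
tool_pos: [0.5, -0.1582, 0.0812]
tool_rot: [0.001, 0.019, 1.0, -0.0]
contact_force: [0.1, 0.0, -0.1]
gripper_width: 0.699
grasp_force: 64.7
```

Request:
move_arm([
  [[30, 0, 0.002, 0.01, 0], [30, 0, 0, 0.01, 0], [30, 0, 0, 0.008, 0], [30, 0, 0, 0.005, 0], [30, 0, 0, 0, 0]],
])

```text
time: 7.6
tool_pos: [0.4994, -0.1567, 0.06]
tool_rot: [0.0, 0.019, 1.0, 0.0]
contact_force: [0.2, -0.5, -0.5]
gripper_width: 0.703
grasp_force: 64.7
```

Request:
move_arm([
  [[30, 0, 0, 0, 0], [30, 0, 0, 0, 0], [30, 0, 0, 0, 0]],
])

```text
time: 7.85
tool_pos: [0.4991, -0.1567, 0.0599]
tool_rot: [-0.0, 0.019, 1.0, 0.0]
contact_force: [-0.6, -0.6, -0.7]
gripper_width: 0.703
grasp_force: 64.7
```

Request:
move_arm([
  [[30, 0, 0, 0.001, 0], [30, 0, 0, 0, 0], [30, 0, 0, 0.001, 0], [30, 0, 0, 0, 0]],
])

```text
time: 8.18
tool_pos: [0.4996, -0.1567, 0.0599]
tool_rot: [0.0, 0.019, 1.0, 0.0]
contact_force: [-2.0, 1.7, 6.4]
gripper_width: 0.7
grasp_force: 64.7
```

Request:
move_arm([
  [[80, 0, 0, 0, 0], [90, 0, 0, 0, 0], [100, 0, 0, 0, 0], [100, 0, 0, 0, 0], [100, 0, 0, 0, 0]],
])

```text
time: 8.6
tool_pos: [0.499, -0.1566, 0.0586]
tool_rot: [-0.0, 0.019, 1.0, 0.0]
contact_force: [0.6, 0.2, -0.3]
gripper_width: 0.998
grasp_force: 0.0
```

Request:
move_arm([
  [[100, 0, 0, -0.015, 0], [100, 0, 0, -0.03, 0], [100, 0, 0, -0.05, 0], [100, 0, 0, -0.05, 0], [100, 0, 0, -0.04, 0]],
])

```text
time: 9.02
tool_pos: [0.4996, -0.1569, 0.1728]
tool_rot: [0.001, 0.019, 1.0, -0.0]
contact_force: [1.2, -0.8, -0.3]
gripper_width: 1.001
grasp_force: 0.0
```

Request:
move_arm([
  [[100, 0, 0, -0.015, 0], [60, 0.04, 0, 0, 0], [0, 0.055, 0, 0, 0], [0, 0.05, 0, 0, 0], [0, 0.025, 0, 0, 0]],
])

```text
time: 9.43
tool_pos: [0.3946, -0.1521, 0.1776]
tool_rot: [-0.001, 0.019, 1.0, 0.0]
contact_force: [-1.7, -0.3, -0.1]
gripper_width: 0.452
grasp_force: 0.0
```

Request:
move_arm([
  [[0, 0, 0, 0, 0], [0, 0, 0, 0.02, 0], [0, 0, 0, 0.04, 0], [0, 0, 0, 0.04, 0], [0, 0, 0, 0.04, 0]],
])

```text
time: 9.85
tool_pos: [0.3981, -0.1528, 0.0934]
tool_rot: [0.0, 0.019, 1.0, -0.0]
contact_force: [1.3, 0.3, -0.6]
gripper_width: -0.001
grasp_force: 0.0
```

```bash
python3 - <<'E'
from h import *
t=grab_frame("top");s=grab_frame("side")
v=np.hstack([cv2.resize(t[140:300,310:400],None,fx=3.5,fy=3.5),cv2.resize(s[180:340,220:340],None,fx=3.5,fy=3.5)])
cv2.imwrite("pics/g3.png",v[:,:,::-1]); print(state()["tool_pos"],state()["contact_force"],state()["gripper_width"])
b=blobs(s,(18,35),(290,290),40); print(b)
print(fit([(.014,.026),(.079,.031)],{"side":b[0][1]}) if b else 0)
E
```

```text
[ 0.39471637 -0.15079668  0.08969338] [-0.52485645  0.63848257  0.15432651] 0.005147459394113983
[([278, 283, 28, 37, 872], array([291.1, 300.6, 845.5]))]
(array([ 0.5022, -0.1547]), array([ 0., -0.]))
```

View pics/g3.png

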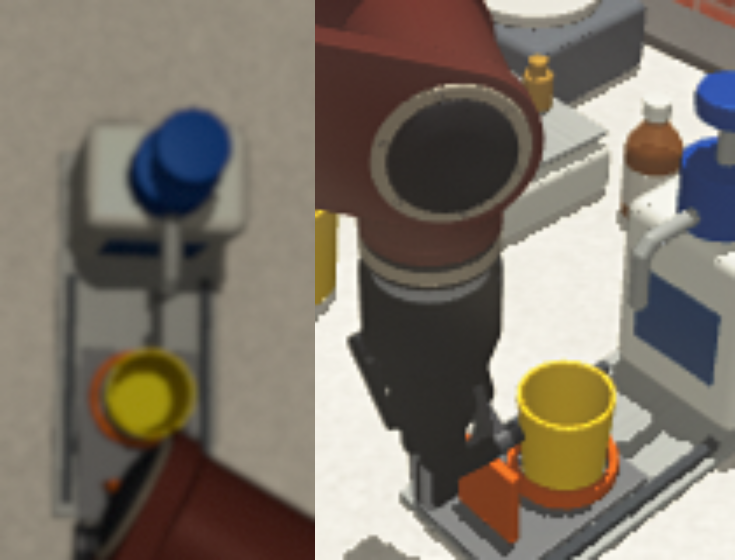

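Request:
move_arm([
  [[0, 0, 0, 0.02, 0], [0, 0, 0, 0.02, 0], [0, 0, 0, 0.01, 0], [0, 0, -0.002, 0, 0], [0, 0, 0, 0, 0]],
])

```text
time: 10.37
tool_pos: [0.3977, -0.1542, 0.0654]
tool_rot: [0.0, 0.019, 1.0, -0.0]
contact_force: [-0.4, -0.0, 0.5]
gripper_width: -0.001
grasp_force: 0.0
```

Request:
move_arm([
  [[0, -0.008, 0, 0, 0], [0, -0.008, 0, 0, 0], [0, -0.008, 0, 0, 0], [0, -0.008, 0, 0, 0], [0, -0.008, 0, 0, 0]],
])

```text
time: 10.78
tool_pos: [0.422, -0.155, 0.0653]
tool_rot: [0.0, 0.019, 1.0, -0.0]
contact_force: [-0.7, -0.4, 1.0]
gripper_width: -0.003
grasp_force: 2.8
```

Request:
move_arm([
  [[0, -0.008, 0, 0, 0], [0, -0.008, 0, 0, 0], [0, -0.008, 0, 0, 0], [0, -0.008, 0, 0, 0], [0, -0.008, 0, 0, 0]],
])

```text
time: 11.2
tool_pos: [0.4455, -0.1559, 0.0648]
tool_rot: [-0.0, 0.019, 1.0, -0.0]
contact_force: [-2.2, -0.6, 1.6]
gripper_width: -0.002
grasp_force: 1.5
```

Request:
move_arm([
  [[0, -0.008, 0, 0, 0], [0, -0.008, 0, 0, 0], [0, -0.008, 0, 0, 0], [0, -0.008, 0, 0, 0], [0, -0.006, 0, 0, 0]],
])

```text
time: 11.62
tool_pos: [0.4684, -0.1568, 0.0648]
tool_rot: [-0.0, 0.019, 1.0, -0.0]
contact_force: [-3.2, -1.5, 1.6]
gripper_width: 0.002
grasp_force: 1.4
```

Request:
move_arm([
  [[0, -0.005, 0, 0, 0], [0, -0.004, 0, 0, 0], [0, 0, 0, 0, 0]],
])

```text
time: 11.87
tool_pos: [0.474, -0.1567, 0.0649]
tool_rot: [0.0, 0.019, 1.0, 0.0]
contact_force: [-0.0, 0.1, 0.6]
gripper_width: -0.001
grasp_force: 0.1
```

Small steps now until the end stop shows in the force.

Request:
move_arm([
  [[0, -0.004, 0, 0, 0], [0, -0.004, 0, 0, 0], [0, -0.003, 0, 0, 0]],
])

```text
time: 12.12
tool_pos: [0.4799, -0.1569, 0.0648]
tool_rot: [-0.0, 0.019, 1.0, 0.0]
contact_force: [-2.0, -0.0, 0.5]
gripper_width: 0.003
grasp_force: 1.3
```

Request:
move_arm([
  [[0, -0.003, 0, 0, 0], [0, -0.003, 0, 0, 0]],
])

```text
time: 12.28
tool_pos: [0.4836, -0.157, 0.0648]
tool_rot: [-0.0, 0.019, 1.0, 0.0]
contact_force: [-2.5, 0.3, 1.0]
gripper_width: 0.002
grasp_force: 1.3
```

Request:
move_arm([
  [[0, -0.003, 0, 0, 0], [0, 0, 0, 0, 0]],
])

```text
time: 12.45
tool_pos: [0.4841, -0.1571, 0.0647]
tool_rot: [-0.002, 0.019, 1.0, 0.0]
contact_force: [-9.1, 0.8, 5.6]
gripper_width: -0.004
grasp_force: 4.4
```

Request:
move_arm([
  [[0, -0.0015, 0, 0, 0], [0, 0, 0, 0, 0]],
])

```text
time: 12.62
tool_pos: [0.4842, -0.1571, 0.0648]
tool_rot: [-0.003, 0.019, 1.0, 0.0]
contact_force: [-11.9, 1.0, 8.5]
gripper_width: 0.005
grasp_force: 6.3
```

Request:
move_arm([
  [[0, 0.015, 0, 0, 0], [0, 0.03, 0, 0, 0], [0, 0.04, 0, 0, 0], [0, 0.03, 0, 0, 0], [0, 0.005, 0, 0, 0]],
])

```text
time: 13.03
tool_pos: [0.4124, -0.1541, 0.0642]
tool_rot: [-0.0, 0.02, 1.0, 0.0]
contact_force: [-0.7, -0.4, -0.6]
gripper_width: -0.001
grasp_force: 0.0
```

```bash
python3 - <<'E'
from h import *
t=grab_frame("top");s=grab_frame("side")
v=np.hstack([cv2.resize(t[140:300,310:400],None,fx=3.5,fy=3.5),cv2.resize(s[180:340,240:370],None,fx=3.5,fy=3.5)])
cv2.imwrite("pics/g4.png",v[:,:,::-1]); print(state()["tool_pos"])
for p in((.562,-.159),): print("pred cup",hullc(proj("side",np.vstack([circ(*p,.014,.026),circ(*p,.079,.031)]))),blobs(s,(18,35),(315,280),30))
E
```

```text
[ 0.41448142 -0.15475168  0.06517154]
pred cup [310.40569692 288.45533203 859.0175979 ] [([298, 270, 27, 36, 798], array([310.4, 287.5, 776.5]))]
```

View pics/g4.png

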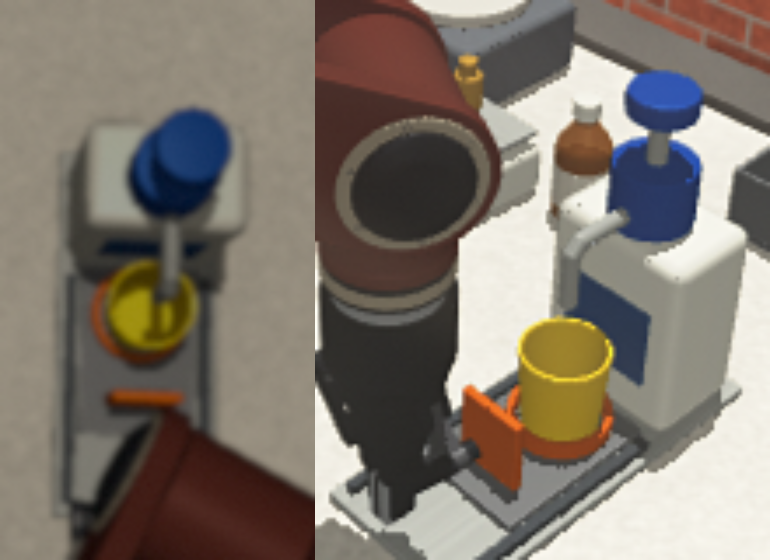

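Request:
move_arm([
  [[0, 0, 0, -0.04, 0], [0, 0, 0, -0.065, 0], [0, 0, 0, -0.065, 0], [0, 0, 0, -0.065, 0], [0, 0, 0, -0.065, 0]],
])

```text
time: 13.55
tool_pos: [0.4153, -0.1546, 0.2476]
tool_rot: [0.001, 0.019, 1.0, -0.0]
contact_force: [0.9, -0.1, 0.5]
gripper_width: -0.002
grasp_force: 0.0
```

Request:
move_arm([
  [[0, 0, 0, -0.065, 0], [0, 0, 0, -0.05, 0], [0, 0, 0, -0.02, 0], [0, -0.02, 0, 0, 0], [0, -0.05, 0, 0, 0]],
])

```text
time: 13.97
tool_pos: [0.4569, -0.1567, 0.3281]
tool_rot: [0.002, 0.02, 1.0, -0.001]
contact_force: [-0.3, -1.0, -0.9]
gripper_width: 0.0
grasp_force: 0.0
```

Request:
move_arm([
  [[0, -0.06, 0, 0, 0], [0, -0.06, 0, 0, 0], [0, -0.06, 0, 0, 0], [0, -0.05, 0, 0, 0], [0, -0.04, 0, 0, 0]],
])

```text
time: 14.38
tool_pos: [0.621, -0.1621, 0.3238]
tool_rot: [-0.0, 0.019, 1.0, 0.0]
contact_force: [-0.7, -0.3, 1.3]
gripper_width: 0.0
grasp_force: 0.0
```

Request:
move_arm([
  [[0, -0.02, 0, 0, 0], [0, -0.01, 0, 0, 0], [0, 0, 0, 0, 0], [0, 0, 0, 0, 0]],
])

```text
time: 14.72
tool_pos: [0.6361, -0.163, 0.325]
tool_rot: [-0.001, 0.019, 1.0, 0.0]
contact_force: [-0.7, -0.4, -0.2]
gripper_width: -0.001
grasp_force: 0.0
```

Request:
move_arm([
  [[0, 0, 0, 0.02, 0], [0, 0, 0, 0.025, 0], [0, 0, 0, 0.02, 0], [0, 0, 0, 0.01, 0], [0, 0, 0, 0.003, 0]],
])

```text
time: 15.13
tool_pos: [0.6347, -0.1628, 0.2757]
tool_rot: [-0.002, 0.019, 1.0, 0.001]
contact_force: [-0.2, 0.9, 0.4]
gripper_width: 0.001
grasp_force: 0.0
```

Request:
move_arm([
  [[0, 0, 0, 0.003, 0], [0, 0, 0, 0.003, 0], [0, 0, 0, 0.003, 0], [0, 0, 0, 0.003, 0], [0, 0, 0, 0.003, 0]],
])

```text
time: 15.55
tool_pos: [0.6364, -0.1632, 0.2706]
tool_rot: [0.0, 0.019, 1.0, -0.0]
contact_force: [-0.3, -0.9, 0.5]
gripper_width: -0.002
grasp_force: 0.0
```

Request:
move_arm([
  [[0, 0, 0, 0.003, 0], [0, 0, 0, 0.003, 0], [0, 0, 0, 0.003, 0], [0, 0, 0, 0.003, 0]],
])

```text
time: 15.88
tool_pos: [0.6363, -0.1632, 0.2634]
tool_rot: [0.0, 0.019, 1.0, -0.0]
contact_force: [-0.6, -0.2, 2.6]
gripper_width: -0.002
grasp_force: 1.3
```

Request:
move_arm([
  [[0, 0, 0, 0.003, 0], [0, 0, 0, 0.003, 0], [0, 0, 0, 0.003, 0], [0, 0, 0, 0.003, 0]],
])

```text
time: 16.22
tool_pos: [0.6363, -0.1632, 0.2559]
tool_rot: [0.0, 0.019, 1.0, -0.0]
contact_force: [-0.6, 0.5, 3.4]
gripper_width: -0.005
grasp_force: 1.8
```

Request:
move_arm([
  [[0, 0, 0, 0.0015, 0], [0, 0, 0, 0.0015, 0]],
])

```text
time: 16.38
tool_pos: [0.6363, -0.1632, 0.2541]
tool_rot: [0.0, 0.019, 1.0, -0.0]
contact_force: [0.5, -0.1, 3.2]
gripper_width: 0.0
grasp_force: 1.9
```

Request:
move_arm([
  [[0, 0, 0, 0.001, 0], [0, 0, 0, 0.001, 0]],
])

```text
time: 16.55
tool_pos: [0.6363, -0.1632, 0.2529]
tool_rot: [0.0, 0.019, 1.0, -0.0]
contact_force: [1.5, -0.3, 3.2]
gripper_width: 0.002
grasp_force: 1.9
```

Request:
move_arm([
  [[0, 0, 0, 0.0008, 0], [0, 0, 0, 0.0008, 0]],
])

```text
time: 16.72
tool_pos: [0.6363, -0.1632, 0.252]
tool_rot: [0.0, 0.019, 1.0, -0.0]
contact_force: [2.0, 0.9, 4.2]
gripper_width: 0.002
grasp_force: 2.0
```

Request:
move_arm([
  [[0, 0, 0, 0.001, 0], [0, 0, 0, 0.001, 0]],
])

```text
time: 16.88
tool_pos: [0.6363, -0.1632, 0.2507]
tool_rot: [0.0, 0.019, 1.0, -0.0]
contact_force: [2.4, 0.2, 4.5]
gripper_width: -0.004
grasp_force: 2.0
```

Request:
move_arm([
  [[0, 0, 0, 0.0008, 0], [0, 0, 0, 0.0008, 0]],
])

```text
time: 17.05
tool_pos: [0.6363, -0.1632, 0.2497]
tool_rot: [0.0, 0.019, 1.0, -0.0]
contact_force: [2.2, 0.1, 4.4]
gripper_width: -0.001
grasp_force: 2.1
```

Request:
move_arm([
  [[0, 0, 0, 0.001, 0], [0, 0, 0, 0.001, 0]],
])

```text
time: 17.22
tool_pos: [0.6363, -0.1632, 0.2486]
tool_rot: [0.0, 0.019, 1.0, -0.0]
contact_force: [3.1, -1.0, 4.7]
gripper_width: 0.003
grasp_force: 2.2
```

Request:
move_arm([
  [[0, 0, 0, 0.0008, 0], [0, 0, 0, 0.0008, 0]],
])

```text
time: 17.38
tool_pos: [0.6363, -0.1632, 0.2476]
tool_rot: [0.0, 0.019, 1.0, -0.0]
contact_force: [3.3, -0.4, 4.0]
gripper_width: -0.002
grasp_force: 2.2
```

Request:
move_arm([
  [[0, 0, 0, 0.001, 0], [0, 0, 0, 0.001, 0]],
])

```text
time: 17.55
tool_pos: [0.6363, -0.1632, 0.2464]
tool_rot: [0.0, 0.019, 1.0, -0.0]
contact_force: [2.8, -0.4, 4.9]
gripper_width: -0.0
grasp_force: 2.3
```

Request:
move_arm([
  [[0, 0, 0, 0.0008, 0], [0, 0, 0, 0.0008, 0]],
])

```text
time: 17.72
tool_pos: [0.6363, -0.1632, 0.2454]
tool_rot: [0.0, 0.019, 1.0, -0.0]
contact_force: [2.9, -1.4, 5.8]
gripper_width: 0.001
grasp_force: 2.8
```

Request:
move_arm([
  [[0, 0, 0, 0.001, 0], [0, 0, 0, 0.001, 0]],
])

```text
time: 17.88
tool_pos: [0.6363, -0.1632, 0.2452]
tool_rot: [0.0, 0.019, 1.0, -0.0]
contact_force: [0.7, -0.6, 8.5]
gripper_width: 0.001
grasp_force: 4.7
```

Request:
move_arm([
  [[0, 0, 0, 0.001, 0], [0, 0, 0, 0.001, 0], [0, 0, 0, 0, 0]],
])

```text
time: 18.13
tool_pos: [0.6363, -0.1632, 0.2451]
tool_rot: [0.001, 0.019, 1.0, -0.0]
contact_force: [-0.3, 1.0, 11.9]
gripper_width: 0.0
grasp_force: 5.4
```

Request:
move_arm([
  [[0, 0, 0, 0.0008, 0], [0, 0, 0, 0, 0], [0, 0, 0, 0, 0], [0, 0, 0, 0, 0], [0, 0, 0, 0, 0]],
])

```text
time: 18.55
tool_pos: [0.6363, -0.1632, 0.2451]
tool_rot: [0.001, 0.019, 1.0, -0.0]
contact_force: [0.2, -0.2, 12.0]
gripper_width: -0.006
grasp_force: 6.1
```

Request:
move_arm([
  [[0, 0, 0, 0, 0], [0, 0, 0, 0, 0], [0, 0, 0, 0, 0], [0, 0, 0, 0, 0], [0, 0, 0, 0, 0]],
])

```text
time: 18.97
tool_pos: [0.6363, -0.1632, 0.245]
tool_rot: [0.001, 0.019, 1.0, -0.0]
contact_force: [-1.5, 0.5, 11.7]
gripper_width: 0.001
grasp_force: 6.1
```

Request:
move_arm([
  [[0, 0, 0, -0.002, 0], [0, 0, 0, -0.002, 0], [0, 0, 0, -0.002, 0], [0, 0, 0, -0.003, 0], [0, 0, 0, -0.003, 0]],
])

```text
time: 19.38
tool_pos: [0.6359, -0.1631, 0.2493]
tool_rot: [-0.0, 0.019, 1.0, 0.0]
contact_force: [2.7, -0.9, 3.3]
gripper_width: -0.003
grasp_force: 1.8
```

Request:
move_arm([
  [[0, 0, 0, -0.003, 0], [0, 0, 0, -0.003, 0], [0, 0, 0, -0.003, 0], [0, 0, 0, -0.003, 0], [0, 0, 0, -0.003, 0]],
])

```text
time: 19.8
tool_pos: [0.6358, -0.1631, 0.2583]
tool_rot: [-0.001, 0.019, 1.0, 0.0]
contact_force: [1.7, -0.1, 3.0]
gripper_width: 0.002
grasp_force: 1.3
```

Request:
move_arm([
  [[0, 0, 0, -0.003, 0], [0, 0, 0, -0.003, 0], [0, 0, 0, -0.003, 0], [0, 0, 0, -0.003, 0], [0, 0, 0, -0.003, 0]],
])

```text
time: 20.22
tool_pos: [0.6358, -0.1631, 0.2673]
tool_rot: [-0.001, 0.019, 1.0, 0.0]
contact_force: [1.5, -0.0, 1.8]
gripper_width: 0.001
grasp_force: 0.8
```

Request:
move_arm([
  [[0, 0, 0, -0.003, 0], [0, 0, 0, -0.003, 0], [0, 0, 0, -0.003, 0], [0, 0, 0, -0.003, 0], [0, 0, 0, -0.003, 0]],
])

```text
time: 20.63
tool_pos: [0.6358, -0.163, 0.2762]
tool_rot: [-0.001, 0.019, 1.0, 0.0]
contact_force: [0.7, 0.5, 0.3]
gripper_width: -0.0
grasp_force: 0.0
```

Now lift well clear and check.

Request:
move_arm([
  [[0, 0, 0, -0.02, 0], [0, 0, 0, -0.04, 0], [0, 0, 0, -0.04, 0], [0, 0, 0, -0.02, 0], [0, 0, 0, 0, 0]],
])

```text
time: 21.05
tool_pos: [0.6374, -0.1636, 0.354]
tool_rot: [0.004, 0.019, 1.0, -0.001]
contact_force: [-0.9, -0.6, 1.0]
gripper_width: -0.002
grasp_force: 0.0
```

```bash
python3 - <<'E'
from h import *
t=grab_frame("top");s=grab_frame("side")
v=np.hstack([cv2.resize(t[140:300,310:400],None,fx=3.5,fy=3.5),cv2.resize(s[180:340,240:370],None,fx=3.5,fy=3.5)])
cv2.imwrite("pics/g5.png",v[:,:,::-1]); print(state()["tool_pos"])
print(blobs(s,(18,35),(315,280),30),blobs(s,(105,130),(339,208),15))
E
```

```text
[ 0.63618181 -0.16313252  0.34886331]
[([298, 271, 27, 35, 794], array([310.4, 287.6, 769.5]))] [([329, 200, 22, 18, 307], array([339.5, 208.4, 290. ]))]
```

View pics/g5.png

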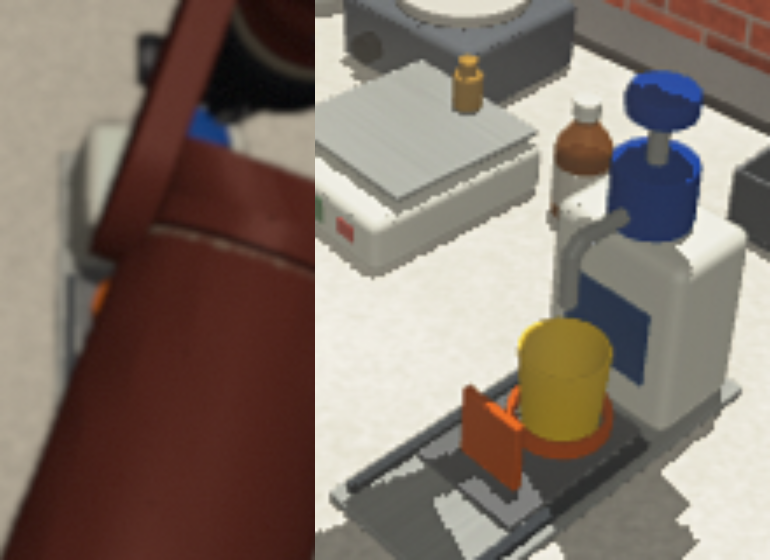

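The carriage is home with the cup upright in the ring (side pixel 310,288), and the plunger is back at rest (339,208). The robot is touching nothing.

```bash
python3 -c "
from plant import job; print(job.job_done())"
```

```text
the job is handed in; nothing more can be done
None
```

The yellow cup stands upright in the ring under the spout with the carriage pushed home, and the pump head was pressed to its stop (about 6 N on it), held, and eased back up; the job is handed in at about 21 s, with no verdict returned.

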